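Lay out a hatch-door frame for tack welding

ROBOT

A 6-joint arm with a two-finger parallel gripper is mounted at the origin on the work surface. World frame = base frame: x ahead of the robot, y to its left, z up, the work surface at z = 0. Lengths are in m, angles in rad, forces in N, time in s.
With the tool pointing down it reaches from about 0.275 to 1 m from the base axis. Payload 8.4 kg.
Tool frame: the origin (TCP) lies on the centre line of the jaws, within the pads' length; the fingertips stand 17 mm ahead of it and the grasp point (between the pads) lies 2 mm behind it (bot.tcp_to_tips is the y of the fingertips in the tool frame, in m); y points along the fingers, z is the direction in which the jaws open and shut, and the axes are right-handed (so a half turn about y gives the same grasp; the last joint's range is limited). The gripper opens to 85 mm and grips with 20 to 120 N. Pads are 22 mm wide; open, the fingers measure 114 mm over their backs; the gripper's body (76 mm by 85 mm) begins 54 mm behind the grasp point. The pads swing forward as they close: fully open they stand 13 mm farther back than shut.
Start: joints at [-1.291, 0.353, 1.633, -0, 1.155, -0.002], TCP at [0.174, -0.6, 0.215] pointing down, gripper open.
Joint ranges: [-2.63, 2.63], [-0.92, 2.1], [0.06, 2.66], [-1.3, 4.44], [0, 2.69], [-3.02, 3.02]. Speed limits (rad/s): [2.22, 2.22, 2.79, 3.14, 3.14, 3.14].

INTERFACE

Orientations are given as a unit quaternion [x, y, z, w].
In Python, from workcell import bot, hand, kinematics, get_obs, vision, hand_in gives the robot as it stands. The module is installed in compiled form; this text tells all that it offers. Calls block until the motion is done:
- bot.reach(position, orientation): joint-space move of the TCP to a pose.
- bot.servo_line(position, ori=None, velocity=0.15): straight line of the TCP; ori=None keeps the orientation; velocity is the mean speed in m/s.
- bot.goto_joints(angles): joint-space move.
- hand.move_gripper(opening, strength=None): finger opening in m; strength is the grip in N (None keeps the last); returns when the fingers have stopped.
- bot.dwell(seconds).
- kinematics.solve_ik(position, orientation): joint angles nearest the present ones, or None.
- get_obs(): the state.
- vision.read_camera(name): name is "scene" or "top" or "wrist"; returns a dict with "frame" (400x640x3 uint8, red, green, blue), "intrinsics" (3x3 intrinsics, pixels), "view" (4x4, takes a point from world to camera coordinates). Camera axes: x right, y down, z forward; pixel columns grow to the right and rows downward; lengths in m; the calibration is good to about 2 mm. A picture is of the moment at which its call begins. There is no depth.
A pose or a line that the arm cannot do raises bot.IKError and nothing moves.
- hand_in(): hands the job in, once; it reports no verdict.
The state is a dict: "time_s": time; "joint_pos": joint angles; "joint_vel": joint speeds; "joint_efforts": joint torques, N m; "position": TCP position; "orientation": TCP orientation; "wrist_force": force on the tool from outside, world axes, zero at the start; "ft_torque": the same for the moment, N m; "gripper_width": finger opening in m.
Only numpy, scipy, OpenCV 4.12 (cv2) and the standard library are available. Lean on these libraries where they do the work, as an engineer would, in place of code of your own. Each camera call takes 0.05 s, during which the arm holds its last target. There are 200 camera calls.

TASK

Lay out the hatch-door frame flat on the welding bench, ready for tacking, starting from the bottom rail that is already clamped down and building from it towards the robot: butt the hinge stile square against the rail at the end with the hinge eye and the lock stile at the end with the red stop tab, outer faces flush with the rail's ends, barrels and tabs pointing outwards. Close the frame with the top rail across the free ends of both stiles, its ends flush too, and lay the flat cross strap on top of the two stiles, midway along them and parallel to the rails. Gaps and offsets under a centimetre are fine, I will knock it up tight when I clamp it; leave the hammer, tape measure and try square where they lie.

Things in the scene. Friction and masses are not known exactly. Their poses are not given: they have to be found in the camera images.
- bottom_rail: Bottom rail of the frame, fixed: black 30 x 30 mm square steel tube, 240 mm long, clamped to the bench by two hold-downs (posts 70 mm high, blue arms, 70 mm either side of its middle) that stand on its far side; they overhang its top and rise to about 71 mm. Origin: centre of its underside, on the bench. y runs along the rail, x squarely across it, away from the robot; the frame is laid out on its -x side.
- hinge_eye: Hinge eye, fixed: gold-coloured (zinc-plated) 16 mm barrel, 36 mm long, on one end face of the bottom rail (at its +y or -y end, drawn afresh at each start). Marks the hinge end. Origin: on the bench below it, 8 mm beyond the rail's end; its axes are parallel to the rail's; the barrel's axis lies along x, 15 mm up.
- stop_tab: Stop tab, fixed: flat tongue in red primer, 34 x 16 x 6 mm, on the other end face of the bottom rail. Marks the lock end. Origin: on the bench below it, 8 mm beyond the rail's end; axes parallel to the rail's; the tab is 15 mm up.
- hinge_stile_c (a point): Hinge stile, loose: black 30 x 30 mm square tube, 150 mm long, about 0.3 kg, with two gold-coloured 16 mm hinge barrels (each 36 mm long, 48 mm either side of its middle) standing 16 mm out from one side face. This point: centre of the tube, 15 mm above its underside. x runs along the tube, z up, y points to the side with the barrels. The middle 55 mm of both side faces is clear.
- lock_stile_c (a point): Lock stile, loose: black 30 x 30 mm square tube, 150 mm long, about 0.3 kg, with two red-primed flat tabs (34 mm long, 6 mm thick, 48 mm either side of its middle) standing 16 mm out from one side face. This point: centre of the tube, 15 mm above its underside. x runs along the tube, z up, y points to the side with the tabs. The middle 55 mm of both side faces is clear.
- top_rail_c (a point): Top rail, loose: plain black 30 x 30 mm square tube, 240 mm long, about 0.4 kg. This point: centre of the tube, 15 mm above its underside. y runs along the tube, x across it, z up; alike either way round.
- cross_strap_c (a point): Cross strap, loose: plain bright steel flat bar, 240 mm long, 30 mm wide, 8 mm thick, about 0.45 kg. This point: its centre, 4 mm above its underside. y runs along the bar, x across its width, z up; alike either way round.
- hammer: Bystander: hammer, lying beyond the clamped rail. About 0.3 m long, in line with the y direction, within 0.15 rad. Not to be moved.
- tape_measure: Bystander: yellow tape measure, 68 x 56 mm, 35 mm high, lying on the robot's side of the work. Origin: centre of its underside. Not to be moved.
- try_square: Bystander: try square (dark wooden stock 110 x 20 x 16 mm, steel blade 150 mm long), lying beyond the clamped rail. Origin: centre of the underside of the stock. Not to be moved.

How it is judged:
By the outcome, as a careful person would: the job done as asked, in the order asked, and still so for the second after the job is handed in, with the robot touching nothing.
It also fails if it takes over 115 s, if anything falls off the work surface, if the arm or the gripper's body presses on something with over 40 N, if the wrist force passes 120 N, or if a joint passes its speed limit or range.

## Working session

There is one attempt and no reset: what is moved stays moved. The work goes in short steps, each a Python script; the robot and the scene stay as the last script left them, time stands still between calls to the robot, and variables do not carry over. Pictures are saved under pics/ and viewed, about 12 in all and at most 16, crops included, and the job is handed in when it is done.

```bash
ls; mkdir -p pics; python3 - <<'E'
from workcell import bot,hand,kinematics,get_obs,vision
import cv2,pickle,numpy as np
d={}
for n in("scene","top","wrist"):
    r=vision.read_camera(n); d[n]=r
    cv2.imwrite(f"pics/{n}0.png",r["frame"][...,::-1])
    V=np.array(r["view"]); print(n,np.round(r["intrinsics"],1).tolist(),np.round(-V[:3,:3].T@V[:3,3],3),np.round(V[:3,:3],2).tolist())
pickle.dump(d,open("d0.pkl","wb"))
o=get_obs();print({k:np.round(v,3) for k,v in o.items()},bot.tcp_to_tips)
E
```

```text
pics
scene [[409.9, 0.0, 319.5], [0.0, 409.9, 197.2], [0.0, 0.0, 1.0]] [1.023 0.482 0.896] [[-0.76, 0.64, 0.02], [0.51, 0.62, -0.6], [-0.4, -0.45, -0.8]]
top [[372.0, 0.0, 321.8], [0.0, 372.0, 201.7], [0.0, 0.0, 1.0]] [ 0.47  -0.018  1.066] [[-0.02, -1.0, -0.04], [-0.99, 0.03, -0.1], [0.11, 0.04, -0.99]]
wrist [[328.2, 0.0, 315.8], [0.0, 328.2, 198.9], [0.0, 0.0, 1.0]] [ 0.248 -0.578  0.372] [[0.28, -0.96, -0.0], [-0.92, -0.27, 0.3], [-0.29, -0.08, -0.95]]
{'time_s': np.float64(0.15), 'joint_pos': array([-1.291,  0.354,  1.634,  0.   ,  1.155, -0.002]), 'joint_vel': array([-0.   , -0.002, -0.003,  0.001,  0.   , -0.   ]), 'joint_efforts': array([ 2.0000e-03, -6.0563e+01, -3.4234e+01, -0.0000e+00,  6.0000e-03,
        0.0000e+00]), 'position': array([ 0.174, -0.6  ,  0.215]), 'orientation': array([-0.099,  0.7  , -0.7  ,  0.099]), 'wrist_force': array([-0.206, -0.337, -0.003]), 'ft_torque': array([-0.019,  0.01 ,  0.024]), 'gripper_width': np.float64(0.085)} 0.017
```

View pics/top0.png

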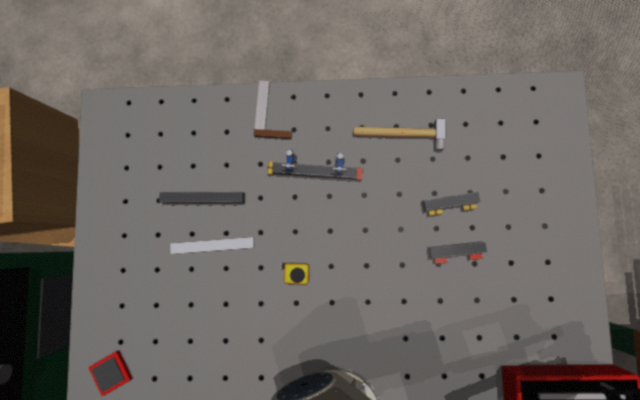

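View pics/scene0.png

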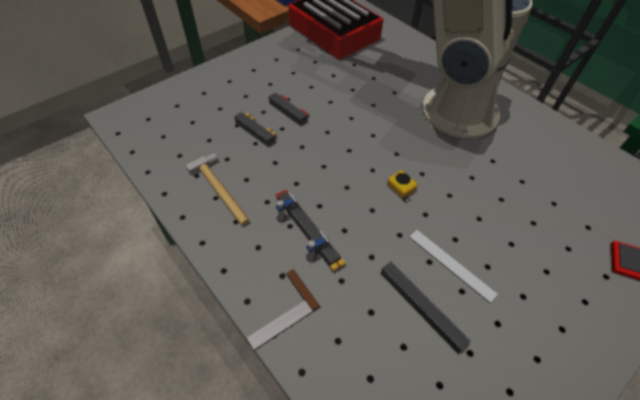

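The rail lies at about (315,171) in the top view, with the gold eye at its left (+y) end and the red tab at its right (-y) end. The stiles are on the right: hinge at (450,205), lock at (457,251), both with fittings towards the robot. The top rail (201,198) and strap (211,245) are on the left, and the tape (297,273) is outside the frame area. Next: triangulate roughly, then look from the wrist at two places per site.

```bash
cat > h.py <<'E'
import numpy as np,cv2,pickle
from scipy.spatial.transform import Rotation as Ro
def cen(r): V=np.array(r["view"]);return -V[:3,:3].T@V[:3,3]
def ray(r,uv):
    V=np.array(r["view"]);d=V[:3,:3].T@np.linalg.solve(r["intrinsics"],[uv[0],uv[1],1.]);return d/np.linalg.norm(d)
def plane(r,uv,z): c=cen(r);d=ray(r,uv);return c+d*(z-c[2])/d[2]
def tri(r1,a,r2,b):
    A=np.zeros((3,3));y=np.zeros(3);L=[]
    for r,p in((r1,a),(r2,b)):
        c,d=cen(r),ray(r,p);P=np.eye(3)-np.outer(d,d);A+=P;y+=P@c;L.append((c,P))
    X=np.linalg.solve(A,y);return X,[round(1e3*float(np.linalg.norm(P@(X-c))),1) for c,P in L]
def down(th):  # jaws open along world angle th, tool down
    z=np.array([np.cos(th),np.sin(th),0]);y=np.array([0,0,-1.]);return Ro.from_matrix(np.c_[np.cross(y,z),y,z]).as_quat()
E
python3 - <<'E'
from h import *
from workcell import bot,hand,kinematics,get_obs,vision
d=pickle.load(open("d0.pkl","rb"))
P=dict(hs=((450,205),(255,128)),ls=((457,251),(288,108)),rail=((315,171),(310,229)),tr=((201,198),(424,306)),st=((211,245),(453,265)),tape=((297,273),(402,183)))
X={}
for k,(a,b) in P.items():
    x,e=tri(d["top"],a,d["scene"],b);X[k]=plane(d["top"],a,.03);print(k,x.round(3),e,X[k].round(3))
o=get_obs();R=Ro.from_quat(o["orientation"]).as_matrix();print(R.round(2).tolist())
th=np.arctan2(R[1,2],R[0,2]);base=np.arctan2(-.6,.174)
sites=dict(S=(X["hs"]+X["ls"])/2,F=X["rail"]-[.06,0,0],T=(X["tr"]+X["st"])/2)
out={}
for k,p in sites.items():
    for i,dy in enumerate((-.05,.05)):
        q=[p[0],p[1]+dy,.25];t=np.arctan2(q[1],q[0])-base+th
        bot.reach(q,down(t));bot.dwell(.2)
        r=vision.read_camera("wrist");out[k+str(i)]=r;cv2.imwrite(f"pics/{k}{i}.png",r["frame"][...,::-1])
    print(k,np.round(get_obs()["joint_pos"],2),get_obs()["time_s"])
pickle.dump(out,open("d1.pkl","wb"))
a=np.hstack([out["S0"]["frame"],out["F0"]["frame"]]);b=np.hstack([out["T0"]["frame"],out["T1"]["frame"]])
cv2.imwrite("pics/m1.png",cv2.resize(np.vstack([a,b]),(800,500),interpolation=cv2.INTER_AREA)[...,::-1])
E
```

```text
hs [ 0.566 -0.341  0.012] [3.3, 3.3] [ 0.561 -0.333  0.03 ]
ls [ 0.435 -0.35   0.015] [0.4, 0.4] [ 0.435 -0.345  0.03 ]
rail [0.67  0.042 0.007] [3.5, 3.5] [0.668 0.038 0.03 ]
tr [0.601 0.37  0.014] [0.2, 0.2] [0.599 0.364 0.03 ]
st [0.465 0.344 0.005] [1.4, 1.4] [0.466 0.334 0.03 ]
tape [0.383 0.096 0.019] [1.0, 1.0] [0.384 0.094 0.03 ]
[[-0.96, -0.0, 0.28], [-0.28, 0.0, -0.96], [-0.0, -1.0, -0.0]]
S [-0.53  0.25  1.7  -0.    1.19 -0.  ] 2.5833
F [ 0.14  0.31  1.62 -0.    1.21 -0.  ] 4.7083
T [ 0.64  0.39  1.5  -0.    1.25 -0.  ] 6.5917
```

View pics/m1.png

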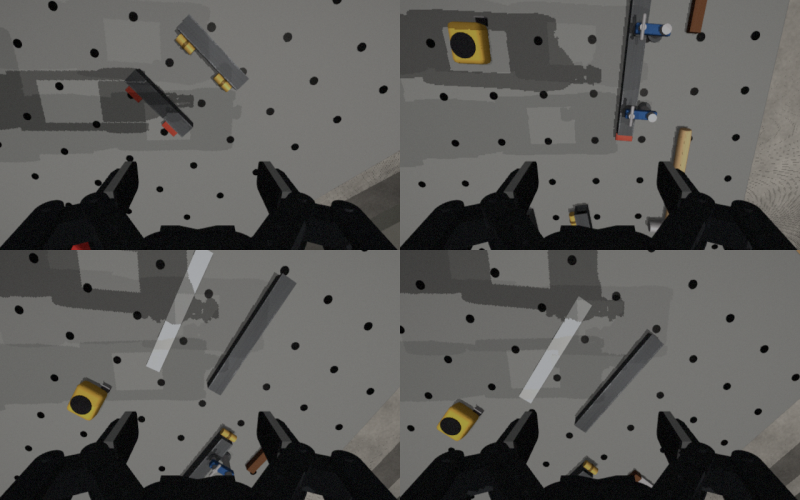

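The mosaic shows both stiles in S0, the lock end of the rail with the red tab in F0, and the strap and top rail in T1. The barrels and tabs are clear of the stiles' middles. Zooming in to pick corners.

```bash
cat >> h.py <<'E'
def proj(r,X):
    V=np.array(r["view"]);c=V[:3,:3]@np.asarray(X,float)+V[:3,3];p=np.array(r["intrinsics"])@c;return p[:2]/p[2]
def crop(r,u0,v0,w,h,s):
    f=cv2.copyMakeBorder(r["frame"],200,200,200,200,cv2.BORDER_CONSTANT)[v0+200:v0+h+200,u0+200:u0+w+200]
    f=cv2.convertScaleAbs(cv2.resize(f,None,fx=s,fy=s,interpolation=cv2.INTER_CUBIC),alpha=1.6)
    for u in range(-(-u0//20)*20,u0+w,20): cv2.line(f,(int((u-u0)*s),0),(int((u-u0)*s),6),(0,255,0));cv2.putText(f,str(u),(int((u-u0)*s)-8,16),0,.32,(0,255,0))
    for v in range(-(-v0//20)*20,v0+h,20): cv2.line(f,(0,int((v-v0)*s)),(6,int((v-v0)*s)),(0,255,0));cv2.putText(f,str(v),(8,int((v-v0)*s)+4),0,.32,(0,255,0))
    return f
E
python3 - <<'E'
from h import *
o=pickle.load(open("d1.pkl","rb"))
X=dict(hs=(.561,-.333,.03),ls=(.435,-.345,.03),rail=(.668,.038,.03))
for k in("S0","S1"):
    for n in("hs","ls"): print(k,n,proj(o[k],X[n]).round())
for k in("F0","F1","T0"): print(k,[proj(o[k],(.668,.038+e,.03)).round().tolist() for e in(.12,-.12)])
P=[]
for k in("S0","S1"):
    row=[]
    for n in("hs","ls"):
        u,v=proj(o[k],X[n]).astype(int); row.append(crop(o[k],u-67,v-50,134,100,3)[:300,:400])
    P.append(np.hstack(row))
cv2.imwrite("pics/A.png",np.vstack(P)[...,::-1])
B=[]
for k in("F0","F1"):
    u,v=proj(o[k],X["rail"]).astype(int);B.append(crop(o[k],u-65,max(v-115,0),130,235,2.5)[:580,:325])
cv2.imwrite("pics/B.png",np.hstack(B)[...,::-1])
E
```

```text
S0 hs [329.  90.]
S0 ls [250. 168.]
S1 hs [380. 170.]
S1 ls [294. 229.]
F0 [[371.0, -3.0], [366.0, 219.0]]
F1 [[378.0, 111.0], [342.0, 296.0]]
T0 [[352.0, 303.0], [271.0, 420.0]]
```

View pics/A.png

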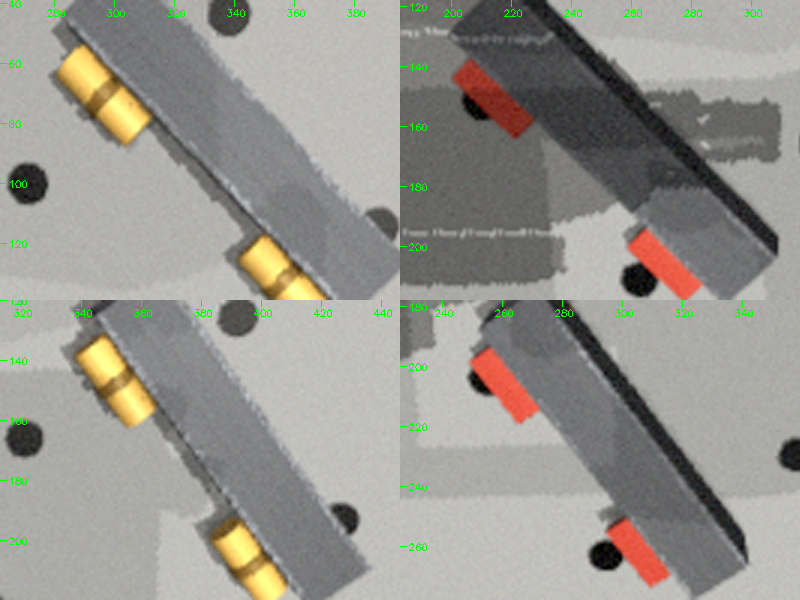

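View pics/B.png

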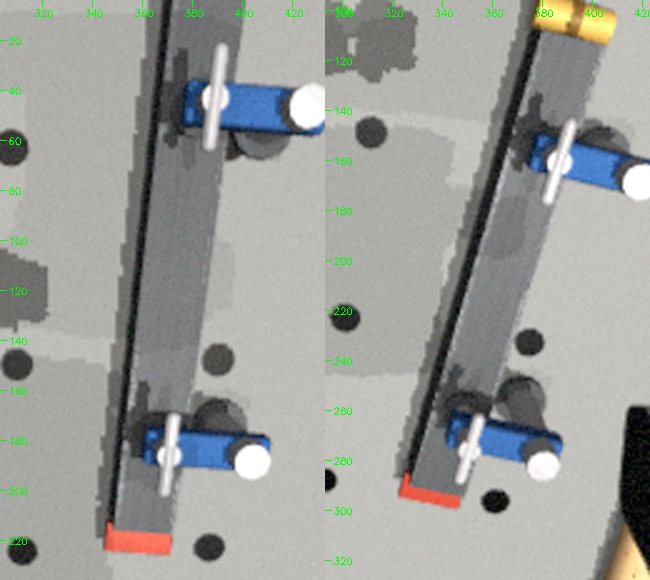

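A.png shows all four stile views with their diagonal top-face corners visible: hs S1 at panel (100,10) and (370,268), ls S1 at (85,22) and (343,263). B.png shows the rail's lock end at panel F0 (113,525)–(172,533), and in F1 both ends. Triangulating.

```bash
cat > m.py <<'E'
from h import *
o=pickle.load(open("d1.pkl","rb"))
X=dict(hs=(.561,-.333,.03),ls=(.435,-.345,.03),rail=(.668,.038,.03))
def org(k,n,a,b): u,v=proj(o[k],X[n]).astype(int);return np.array([u-a,max(v-b,0)])
def sub(k,p):
    g=cv2.cvtColor(o[k]["frame"],cv2.COLOR_RGB2GRAY)
    q=cv2.cornerSubPix(g,np.float32([[p]]),(3,3),(-1,-1),(3,30,.01))[0,0]
    return q if np.linalg.norm(q-p)<2.5 else np.array(p)
pk=lambda k,n,x,y:sub(k,org(k,n,67,50)+np.array([x,y])/3)
C=dict(hs=[(pk("S0","hs",70,20),pk("S1","hs",100,10)),(pk("S0","hs",398,265),pk("S1","hs",370,268))],
 ls=[(pk("S0","ls",53,35),pk("S1","ls",85,22)),(pk("S0","ls",375,255),pk("S1","ls",343,263))])
for n,c in C.items():
    L=[];Q=[]
    for a,b in c:
        x,e=tri(o["S0"],a,o["S1"],b);L.append((plane(o["S0"],a,.03)+plane(o["S1"],b,.03))/2);print(n,"tri",x.round(3),e,"S0/S1@.03",plane(o["S0"],a,.03)[:2].round(4),plane(o["S1"],b,.03)[:2].round(4))
    d=L[1]-L[0];print(n,"centre",((L[0]+L[1])/2).round(4),"diag",np.linalg.norm(d).round(4),"diag ang",np.degrees(np.arctan2(d[1],d[0])).round(1))
pr=lambda k,x,y:sub(k,org(k,"rail",65,115)+np.array([x,y])/2.5)
r0=[pr("F0",113,525),pr("F0",172,533)];r1=[pr("F1",86,483),pr("F1",135,494)];g1=[pr("F1",215,30),pr("F1",275,42)]
for a,b in zip(r0,r1): x,e=tri(o["F0"],a,o["F1"],b);print("rail lock",x.round(4),e,plane(o["F0"],a,.03)[:2].round(4),plane(o["F1"],b,.03)[:2].round(4))
for b in g1: print("rail gold",plane(o["F1"],b,.03)[:2].round(4))
E
python3 m.py
python3 - <<'E'
from h import *
o=pickle.load(open("d1.pkl","rb"))
B=[]
for k in("T0","T1"):
    u,v=proj(o[k],(.53,.35,.03)).astype(int);print(k,u-100,v-145);B.append(crop(o[k],u-100,v-145,195,290,2)[:580,:390])
cv2.imwrite("pics/C.png",np.hstack(B)[...,::-1])
E
```

```text
hs tri [ 0.552 -0.267  0.017] [0.8, 0.8] S0/S1@.03 [ 0.5513 -0.2694] [ 0.5525 -0.2658]
hs tri [ 0.596 -0.41   0.032] [1.6, 1.6] S0/S1@.03 [ 0.5946 -0.4102] [ 0.5978 -0.4104]
hs centre [ 0.5741 -0.339   0.03  ] diag 0.1495 diag ang -72.8
ls tri [ 0.419 -0.275  0.026] [0.1, 0.1] S0/S1@.03 [ 0.4207 -0.275 ] [ 0.4205 -0.274 ]
ls tri [ 0.462 -0.421  0.028] [0.3, 0.3] S0/S1@.03 [ 0.4626 -0.4203] [ 0.462  -0.4199]
ls centre [ 0.4414 -0.3473  0.03  ] diag 0.1514 diag ang -74.0
rail lock [ 0.6456 -0.0705  0.0376] [0.7, 0.7] [ 0.6456 -0.0734] [ 0.6473 -0.0752]
rail lock [ 0.6748 -0.0788  0.029 ] [0.5, 0.5] [ 0.6751 -0.0784] [ 0.6741 -0.0782]
rail gold [0.6688 0.1609]
rail gold [0.6975 0.1608]
T0 234 -22
T1 189 49
```

View pics/C.png

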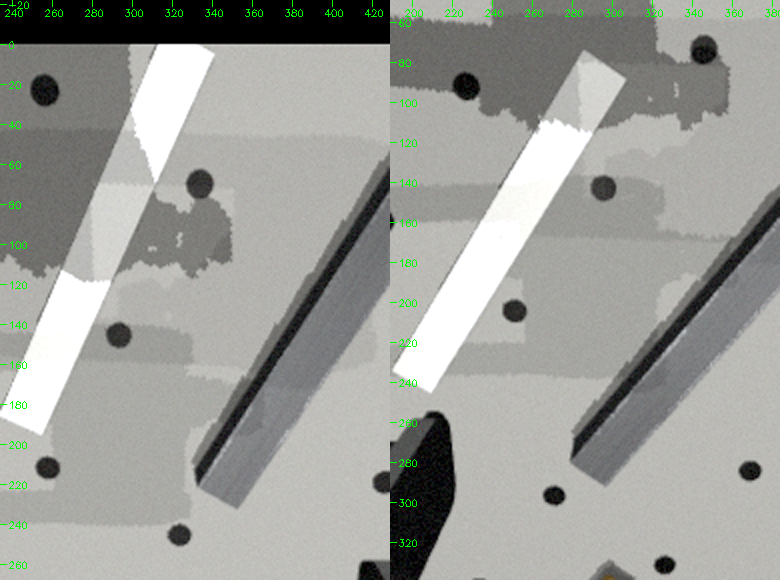

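C.png shows the strap whole in T1 (panel corners about (587,50), (626,78), (395,372), (430,393)). The top rail runs out at the right edge, so I'll measure it closer later.

Rail: centre about (0.672, 0.042), yaw about -5.4°, length measured 0.236–0.240, height 29–37 mm. Next: go above the hinge stile and check it from close by.

```bash
cat >> h.py <<'E'
RC=np.array([.6719,.0423]);RY=np.radians(-5.4)
def fr(x,y):  # rail frame -> world xy
    c,s=np.cos(RY),np.sin(RY);return RC+np.array([c*x-s*y,s*x+c*y])
E
python3 - <<'E'
from h import *
from workcell import bot,hand,kinematics,get_obs,vision
bot.reach([.574,-.338,.16],down(np.radians(7)));hand.move_gripper(.06,50);bot.dwell(.2)
r=vision.read_camera("wrist");pickle.dump(r,open("d2.pkl","wb"))
o=get_obs();print(o["time_s"],np.round(o["joint_pos"],2),np.round(o["position"],4),proj(r,(.574,-.338,.03)),cen(r).round(3))
cv2.imwrite("pics/D.png",crop(r,0,0,640,400,1.25)[...,::-1])
E
```

```text
9.85 [-0.53  0.47  1.59  0.    1.09 -0.66] [ 0.574 -0.338  0.16 ] [314.89924867 185.2324729 ] [ 0.565 -0.261  0.317]
```

View pics/D.png

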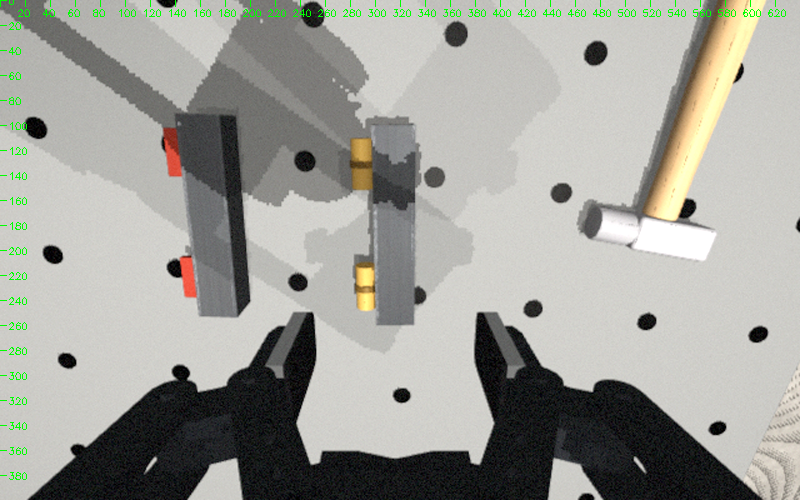

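D shows both stiles squarely. Hinge stile top face corners (picture px): (372,123), (415,123), (414,325), (376,325), centred between the jaws. Lock stile: (176,114), (220,114), (237,316), (199,317). Computing both.

```bash
python3 - <<'E'
from h import *
r=pickle.load(open("d2.pkl","rb"));o=pickle.load(open("d1.pkl","rb"))["S1"]
g=cv2.cvtColor(r["frame"],cv2.COLOR_RGB2GRAY)
for n,c in dict(hs=[(372,123),(415,123),(414,325),(376,325)],ls=[(176,114),(220,114),(237,316),(199,317)]).items():
    p=np.array([plane(r,np.array(q)/1.25,.03)[:2] for q in c])
    e=[np.linalg.norm(p[i]-p[(i+1)%4]).round(4) for i in range(4)]
    a=(p[0]+p[1]-p[2]-p[3])/2
    print(n,p.mean(0).round(4),"edges",e,"axis",np.degrees(np.arctan2(a[1],a[0])).round(1))
    # height of far (-y) +x corner: D against S1
# height check: right corner hs and ls
q={"hs":((414,325),(436.3,209.3)),"ls":((237,316),(341.3,266.7))}
for n,(a,b) in q.items(): x,e=tri(r,np.array(a)/1.25,o,b);print(n,"height",x.round(4),e)
E
```

```text
hs [ 0.5745 -0.3381] edges [np.float64(0.0288), np.float64(0.1507), np.float64(0.0296), np.float64(0.1507)] axis 97.4
ls [ 0.4411 -0.3479] edges [np.float64(0.0293), np.float64(0.1488), np.float64(0.0296), np.float64(0.1497)] axis 94.7
hs height [ 0.6001 -0.4163  0.0195] [0.2, 0.2]
ls height [ 0.4585 -0.4256  0.0209] [0.5, 0.5]
```

Measurements agree with the stated sizes (29×150 mm on the z=0.03 plane). The corner heights triangulate between 17 and 32 mm because the baselines are short. Picking and placing the hinge stile.

```bash
cat >> h.py <<'E'
def pick_place(src,sa,dst,da,zg=.024,zp=.0245,zt=.16,op=.06,op2=.05,hover=True):
    from workcell import bot,hand,get_obs
    f=lambda t:(lambda o:print(t,round(float(o["time_s"]),1),np.round(o["wrist_force"],1),round(float(o["gripper_width"]),4),np.round(o["position"],4)))(get_obs())
    sa,da=down(np.radians(sa)),down(np.radians(da))
    if hover: bot.reach([*src,zt],sa);hand.move_gripper(op,50)
    bot.servo_line([*src,zg+.02],velocity=.12,ori=sa);bot.servo_line([*src,zg],velocity=.05);f("at")
    hand.move_gripper(.0,50);f("grip")
    bot.servo_line([*src,zt],velocity=.15);f("lift")
    bot.reach([*dst,zt],da);bot.servo_line([*dst,zp+.02],velocity=.12);bot.servo_line([*dst,zp],velocity=.04);f("down")
    hand.move_gripper(op2,50);bot.dwell(.2);bot.servo_line([*dst,zt],velocity=.15);f("done")
E
python3 - <<'E'
from h import *
from workcell import vision
pick_place((.5745,-.3381),7.4,fr(-.092,.105),-95.4)
E
```

```text
at 12.0 [ 0.2  0.3 -0.4] 0.0601 [ 0.5743 -0.338   0.0236]
grip 12.6 [ 0.5 -0.3 -0.3] 0.0003 [ 0.5745 -0.3381  0.0241]
lift 13.6 [ 0.2 -0.1 -0. ] 0.0002 [ 0.5739 -0.3378  0.159 ]
down 17.6 [-0.7 -0.4 -0.2] 0.0001 [0.5901 0.1555 0.0243]
done 19.4 [ 0.2 -0.  -1.2] 0.0501 [0.5895 0.1553 0.1591]
```

The gripper closed to 0, so it grasped nothing. Look at what happened.

```bash
python3 - <<'E'
from h import *
from workcell import vision
t=vision.read_camera("top");s=vision.read_camera("scene");pickle.dump((t,s),open("d3.pkl","wb"))
a=crop(t,230,80,290,220,1.35);b=crop(s,150,60,290,220,1.35)
cv2.imwrite("pics/E.png",np.hstack([a,b])[...,::-1])
E
```

```text
(no output)
```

View pics/E.png

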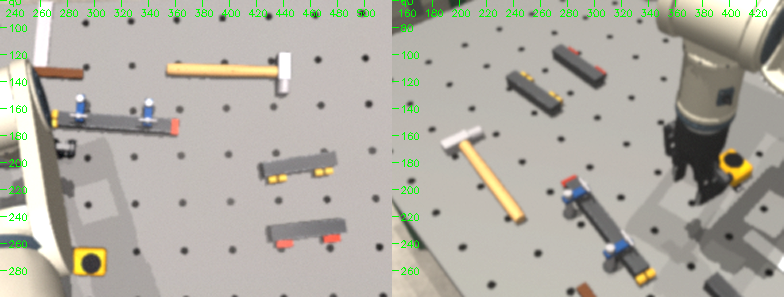

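The stile hasn't moved, so the jaws closed beside or above it. Check where the gripper really is against where the calibration puts it.

```bash
python3 - <<'E'
from h import *
from workcell import vision,get_obs
t,s=pickle.load(open("d3.pkl","rb"));r=pickle.load(open("d2.pkl","rb"))
o=get_obs();p=o["position"];print(p,o["orientation"],o["joint_pos"].round(3))
tip=np.array(p)-[0,0,.017]
for n,c in(("top",t),("scene",s)): print(n,"tip proj",proj(c,tip).round(),"tcp",proj(c,p).round(),"rail gold end",proj(c,(.683,.161,.03)).round(), "hs", proj(c,(.5745,-.338,.03)).round(),"old", )
print("d2: tcp",proj(r,(.574,-.338,.16)).round(),"tip",proj(r,(.574,-.338,.143)).round(), "L/R tips",proj(r,(.574+.03,-.338+.004,.147)).round(),proj(r,(.574-.03,-.338-.004,.147)).round())
w=vision.read_camera("wrist");pickle.dump(w,open("d4.pkl","wb"))
print("now tcp in wrist",proj(w,p).round(),cen(w).round(3))
cv2.imwrite("pics/F.png",np.hstack([crop(w,0,0,640,400,.75),crop(s,300,120,150,150,2)[:300]])[...,::-1])
E
```

```text
[0.58945716 0.1552977  0.15878158] [-0.03262682 -0.70610817  0.7065344   0.03399812] [0.255 0.388 1.718 0.    1.037 1.92 ]
top tip proj [267. 195.] tcp [265. 194.] rail gold end [272. 167.] hs [452. 200.] old
scene tip proj [368. 210.] tcp [369. 206.] rail gold end [336. 259.] hs [254. 126.] old
d2: tcp [314. 250.] tip [314. 236.] L/R tips [368. 239.] [261. 240.]
now tcp in wrist [318. 249.] [0.667 0.149 0.316]
```

View pics/F.png

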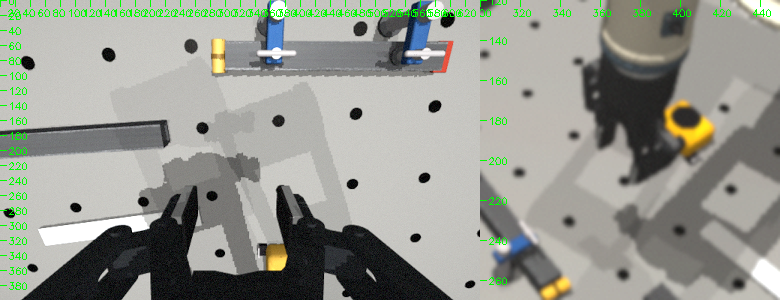

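Tips project at about 8 px below where they appear in the scene view (the tips look higher than expected). Measure the fingertip height directly by touching the bare bench gently here, at 30 mm opening.

```bash
python3 - <<'E'
from h import *
from workcell import bot,hand,get_obs,vision
x,y=.5895,.1553
hand.move_gripper(.03,50);bot.servo_line([x,y,.04],velocity=.15);bot.dwell(.1)
print("w",get_obs()["gripper_width"])
z=.024
while z>.0:
    bot.servo_line([x,y,z],velocity=.05);o=get_obs();f=o["wrist_force"];print(z,o["position"][2].round(4),f.round(1))
    if f[2]>4: break
    z-=.003
t,s=vision.read_camera("top"),vision.read_camera("scene")
cv2.imwrite("pics/G.png",np.hstack([crop(s,290,140,130,130,3),crop(t,230,150,130,130,3)])[...,::-1])
print(proj(s,(x,y,0)),proj(t,(x,y,0)),get_obs()["time_s"])
bot.servo_line([x,y,.1],velocity=.15)
E
```

```text
w 0.03019941545485383
0.024 0.0235 [0.1 0.8 0.8]
0.021 0.0209 [-0.6  0.1 -0.8]
0.018000000000000002 0.0178 [0.4 0.2 0.3]
0.015000000000000003 0.0148 [-0.4  0.3 -0.2]
0.012000000000000004 0.0118 [-0.7  0.2 -0.5]
0.009000000000000005 0.0088 [-0.6 -0.  -0.3]
0.0060000000000000045 0.0058 [0.3 0.1 0.9]
0.0030000000000000044 0.0028 [-0.1 -0.3  0.3]
4.336808689942018e-18 -0.0002 [-0.6  0.8  0.5]
[361.55748192 242.49526307] [275.85336289 200.66792541] 23.4917
```

View pics/G.png

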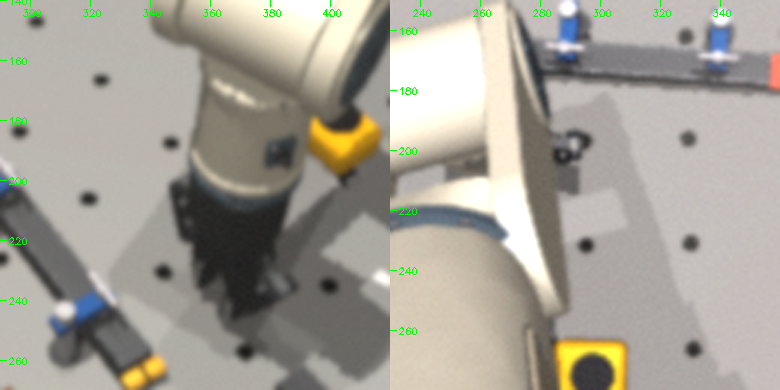

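At a commanded z of 0 the tips still float (no force, and the scene view puts them about 10–15 mm up), so the fingers stand farther back than the tool data says. Keep descending gently to find the true offset.

```bash
python3 - <<'E'
from h import *
from workcell import bot,hand,get_obs,vision
x,y=.5895,.1553
bot.servo_line([x,y,.004],velocity=.15)
z=-.002
while z>-.036:
    bot.servo_line([x,y,z],velocity=.04);o=get_obs();f=o["wrist_force"]
    print(round(z,4),o["position"][2].round(4),f[2].round(1),o["joint_efforts"][1].round(1))
    if f[2]>4: break
    z-=.002
print(o["time_s"],o["gripper_width"])
bot.servo_line([x,y,.1],velocity=.15)
E
```

```text
-0.002 -0.0017 0.7 -65.8
-0.004 -0.004 -0.0 -66.1
-0.006 -0.0062 0.7 -66.1
-0.008 -0.0082 -0.2 -66.2
-0.01 -0.0101 0.0 -66.2
-0.012 -0.0122 -0.5 -66.3
-0.014 -0.0141 0.0 -66.4
-0.016 -0.0161 0.1 -66.5
-0.018 -0.0163 20.9 -55.8
27.4 0.029991286716594002
```

Contact at TCP z = -0.016 (30 mm opening): the fingertips are really about 16 mm behind the reported TCP, not 17 mm ahead. Correcting the grasp height from this measurement and picking the hinge stile.

```bash
sed -i 's/zg=.024,zp=.0245,zt=.16/zg=-.009,zp=-.0085,zt=.11/' h.py; python3 - <<'E'
from h import *
from workcell import vision
pick_place((.5745,-.3381),7.4,fr(-.092,.105),-95.4)
w=vision.read_camera("wrist");pickle.dump(w,open("d5.pkl","wb"))
cv2.imwrite("pics/H.png",crop(w,0,0,640,400,1.25)[...,::-1])
E
```

```text
at 32.5 [ 0.5 -0.3  0. ] 0.0603 [ 0.5743 -0.338  -0.0094]
grip 32.8 [-0.1 -0.3  2.7] 0.0292 [ 0.5748 -0.3383 -0.0085]
lift 33.8 [ 0.1  1.  -3.7] 0.0292 [ 0.5737 -0.3376  0.1089]
down 37.6 [-2.9 -0.9  3.8] 0.029 [ 0.5898  0.1554 -0.0086]
done 39.1 [ 0.1 -0.1 -0.1] 0.05 [0.5895 0.1553 0.1092]
```

View pics/H.png

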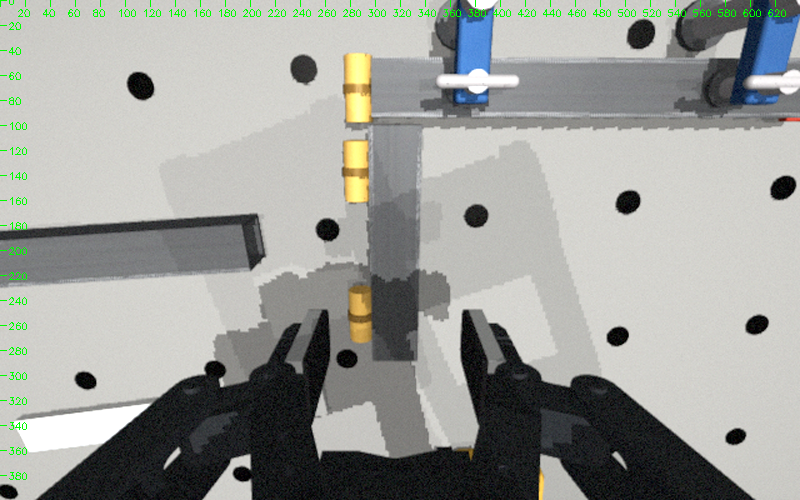

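H shows the hinge stile at the hinge end with barrels outward and its outer face (x≈370) flush with the rail end (x≈370). There is a small gap between the rail edge (y≈115) and the stile end (y≈124). Measure it, and close it if it's more than 2 mm.

```bash
python3 - <<'E'
from h import *
from workcell import bot,hand,get_obs,vision
r=pickle.load(open("d5.pkl","rb"))
P=lambda x,y:plane(r,np.array([x,y])/1.25,.03)[:2]
rl=[P(372,114),P(700,115)];far=P(372,58)
s=[P(370,124),P(419,124),P(417,360),P(373,360)]
ry=(rl[0]-rl[1]);ry/=np.linalg.norm(ry);rx=np.array([ry[1],-ry[0]])
print("rail yaw",np.degrees(np.arctan2(ry[1],ry[0])).round(2)-90,"rail gold end corners",rl[0].round(4),far.round(4),"width",np.linalg.norm(far-rl[0]).round(4))
print("expected near gold corner",fr(-.015,.12).round(4))
sc=np.mean(s,0);a=(s[0]+s[1]-s[2]-s[3])/2
print("stile centre",sc.round(4),"target",fr(-.092,.105).round(4),"yaw",np.degrees(np.arctan2(a[1],a[0])).round(2),"edges",[np.linalg.norm(s[i]-s[(i+1)%4]).round(4) for i in range(4)])
g=[-(q-rl[0])@rx for q in s[:2]];fl=[(q-rl[0])@ry for q in(s[0],s[3])];print("gap",np.round(g,4),"outer face beyond end",np.round(fl,4))
E
```

```text
rail yaw -5.560000000000002 rail gold end corners [0.6706 0.161 ] [0.6984 0.1579] width 0.028
expected near gold corner [0.6683 0.1632]
stile centre [0.5899 0.1561] target [0.5902 0.1555] yaw -5.28 edges [np.float64(0.027), np.float64(0.1493), np.float64(0.0291), np.float64(0.1493)]
gap [0.0052 0.0052] outer face beyond end [0.0012 0.0015]
```

The gap is 5 mm, the stile is parallel to within 0.3°, and the outer face is within 1.5 mm. Regrip, shift 3 mm to close it, then do the lock stile with the corrected rail pose.

```bash
sed -i 's/^RC=.*/RC=np.array([.6737,.0408]);RY=np.radians(-5.5)/' h.py; python3 - <<'E'
from h import *
from workcell import bot,hand,vision,get_obs
a=np.array([.5902,.1555]);b=a+[.0034,-.0015]
q=down(np.radians(-95.5))
bot.servo_line([*a,-.009],ori=q,velocity=.12);hand.move_gripper(0,50)
bot.servo_line([*b,-.0085],velocity=.03);print(get_obs()["wrist_force"].round(1));hand.move_gripper(.05);bot.servo_line([*b,.11],velocity=.2)
pick_place((.4411,-.3479),4.7,fr(-.0915,-.105),84.5)
w=vision.read_camera("wrist");pickle.dump(w,open("d6.pkl","wb"))
cv2.imwrite("pics/I.png",crop(w,0,0,640,400,1.25)[...,::-1])
E
```

```text
[-6.   3.3  7.1]
at 46.0 [ 0.9  0.2 -0.1] 0.0599 [ 0.4409 -0.3477 -0.0093]
grip 46.4 [-0.1  0.2  3.6] 0.029 [ 0.4413 -0.3481 -0.0086]
lift 47.3 [-0.4 -0.3 -2.5] 0.0288 [ 0.4405 -0.3474  0.1091]
down 50.2 [-5.5  0.1 -5.2] 0.0291 [ 0.5718 -0.0548 -0.0083]
done 51.6 [-0.  -0.1 -0.6] 0.0497 [ 0.5719 -0.0549  0.1092]
```

View pics/I.png

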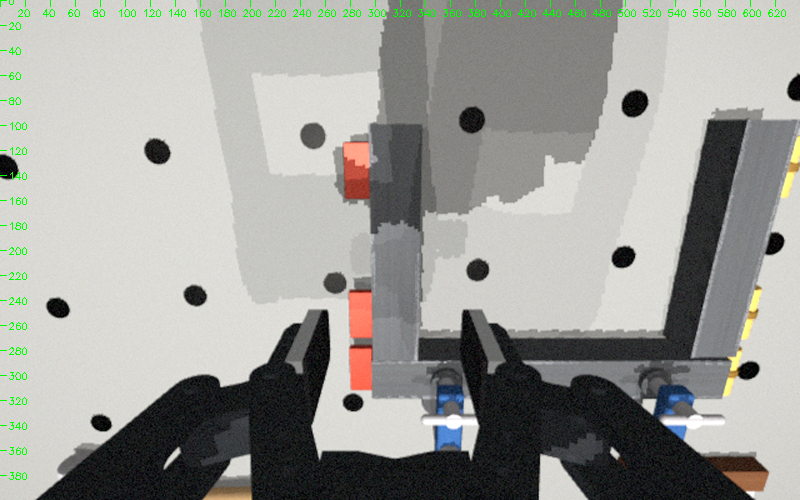

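I shows the lock stile tight on the rail (y≈360), tabs outward and flush at x≈372. Its free end is at y≈124 and the hinge stile's at y≈120. Compute the top rail's place, and look at the top rail and strap from above.

```bash
python3 - <<'E'
from h import *
from workcell import bot,hand,vision,get_obs
r=pickle.load(open("d6.pkl","rb"))
P=lambda x,y:plane(r,np.array([x,y])/1.25,.03)[:2]
c,s=np.cos(RY),np.sin(RY);inv=lambda p:(np.array([[c,s],[-s,c]])@(p-RC)).round(4)
for n,p in dict(lock_free=[(370,124),(421,124)],lock_rail=[(372,360),(418,360)],hinge_free=[(750,120),(800,120)],hinge_rail=[(693,358),(737,358)],rail_lock_corner=[(372,361),(372,398)]).items(): print(n,[inv(P(*q)).tolist() for q in p])
bot.reach([.55,.36,.2],down(np.radians(0)));bot.dwell(.2)
w=vision.read_camera("wrist");pickle.dump(w,open("d7.pkl","wb"));print(get_obs()["time_s"])
cv2.imwrite("pics/J.png",crop(w,0,0,640,400,1.25)[...,::-1])
E
```

```text
lock_free [[-0.166, -0.1177], [-0.166, -0.0896]]
lock_rail [[-0.0169, -0.1191], [-0.0169, -0.0887]]
hinge_free [[-0.1682, 0.0913], [-0.1682, 0.1188]]
hinge_rail [[-0.0185, 0.0925], [-0.0186, 0.1214]]
rail_lock_corner [[-0.0161, -0.1191], [0.0128, -0.1196]]
53.8
```

View pics/J.png

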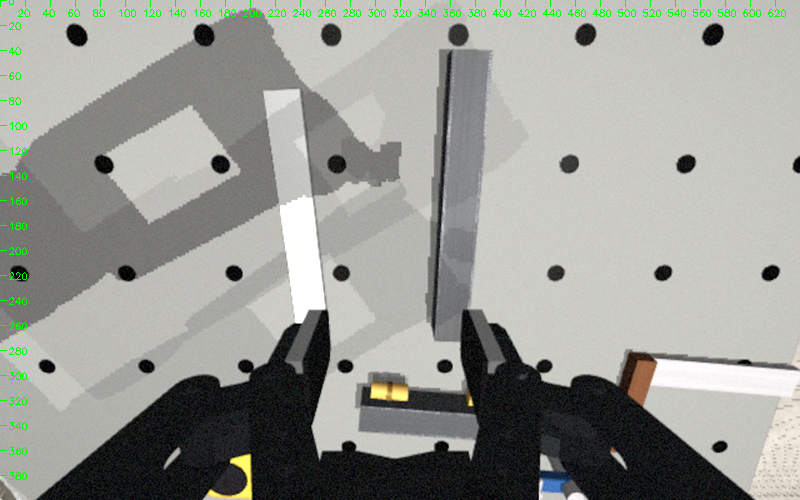

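J shows the top rail (top face corners (451,50), (492,51), (440,340), (471,341)) and the strap (far corners (263,91), (300,89), edges running to (295,323) and (327,310)). Stile free ends are at -0.166 and -0.168 in the rail frame. Compute and place the top rail.

```bash
python3 - <<'E'
from h import *
from workcell import bot,hand,vision,get_obs
r=pickle.load(open("d7.pkl","rb"))
def P(x,y,z):return plane(r,np.array([x,y])/1.25,z)[:2]
a,b,c,d=[P(*q,.03) for q in((451,50),(492,51),(471,341),(440,340))]
ax=(a+b-c-d)/2;cen_=(a+b+c+d)/4;ang=np.degrees(np.arctan2(ax[1],ax[0]))
print("tr",cen_.round(4),"len",np.linalg.norm(ax).round(4),"w",np.linalg.norm(a-b).round(4),np.linalg.norm(c-d).round(4),ang.round(2))
e,f=P(263,91,.008),P(300,89,.008);L,R=P(295,323,.008)-e,P(327,310,.008)-f
u=-(L/np.linalg.norm(L)+R/np.linalg.norm(R));u/=np.linalg.norm(u);sc=(e+f)/2-.12*u
print("strap",sc.round(4),"w",np.linalg.norm(e-f).round(4),"lenL",np.linalg.norm(L).round(4),"ang",np.degrees(np.arctan2(u[1],u[0])).round(2))
assert abs(np.linalg.norm(ax)-.24)<.008
pick_place(cen_,ang-90,fr(-.1845,0),-5.5)
w=vision.read_camera("wrist");pickle.dump(w,open("d8.pkl","wb"))
t=vision.read_camera("top");pickle.dump(t,open("d8t.pkl","wb"))
cv2.imwrite("pics/K.png",crop(w,0,0,640,400,1.25)[...,::-1])
E
```

```text
tr [0.6061 0.3659] len 0.2375 w 0.0298 0.028 89.73
strap [0.4675 0.3395] w 0.0296 lenL 0.2057 ang 93.18
at 56.1 [0.3 0.3 0.5] 0.0603 [ 0.6059  0.3658 -0.0094]
grip 56.5 [-0.8 -0.2  3.6] 0.0287 [ 0.6063  0.3661 -0.0085]
lift 57.4 [-0.7  0.3 -4.3] 0.0292 [0.6053 0.3654 0.1088]
down 60.3 [-1.7  1.5 -1.2] 0.0289 [ 0.4901  0.0585 -0.0086]
done 61.8 [-0.   0.1 -0.6] 0.0499 [0.4894 0.0584 0.1093]
```

View pics/K.png

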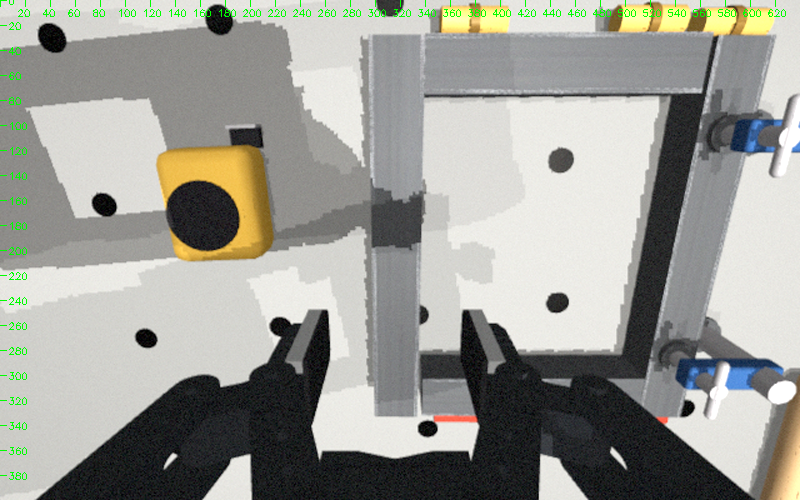

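K shows the top rail seated across both stiles. Its ends are at y≈35 and 415, flush with the stile outer faces, and there is no visible gap. The tape is untouched. Now the strap, with its centre cross-checked against T1.

```bash
python3 - <<'E'
from h import *
from workcell import bot,hand,vision,get_obs
o=pickle.load(open("d1.pkl","rb"))["T1"]
q=[plane(o,p,.008)[:2] for p in((287.5,74),(307,88),(209,245.5),(191.5,235))]
m=np.mean(q,0);a=(q[0]+q[1]-q[2]-q[3])/2
print("T1 strap",m.round(4),np.linalg.norm(a).round(4),np.degrees(np.arctan2(a[1],a[0])).round(2))
src=np.array([.4675,.3395])
if np.linalg.norm(m-src)<.012:
    src=(src+m)/2 if abs(np.linalg.norm(a)-.24)<.006 else src
    print("src",src)
    pick_place(src,3.2,fr(-.0925,0),-5.5,zg=-.0145,zp=.0163,op=.06,op2=.048)
    bot.reach([*fr(-.0925,0),.2],down(np.radians(-5.5)));bot.dwell(.2)
    w=vision.read_camera("wrist");pickle.dump(w,open("d9.pkl","wb"));print(get_obs()["time_s"])
    cv2.imwrite("pics/L.png",crop(w,0,0,640,400,1.25)[...,::-1])
E
```

```text
T1 strap [0.4678 0.3409] 0.2393 93.18
src [0.46764173 0.3402239 ]
at 64.8 [-0.4 -0.4  0.3] 0.0596 [ 0.4674  0.3401 -0.0148]
grip 65.2 [-1.9 -1.3  5.5] 0.0282 [ 0.4675  0.3403 -0.014 ]
lift 66.2 [-0.7  0.4 -6.1] 0.0281 [0.467  0.3397 0.109 ]
down 68.8 [ 1.1  0.3 -5.7] 0.0281 [0.5815 0.0496 0.0161]
done 70.1 [-0.9 -0.5 -1.1] 0.0484 [0.5811 0.0496 0.1094]
70.7583
```

View pics/L.png

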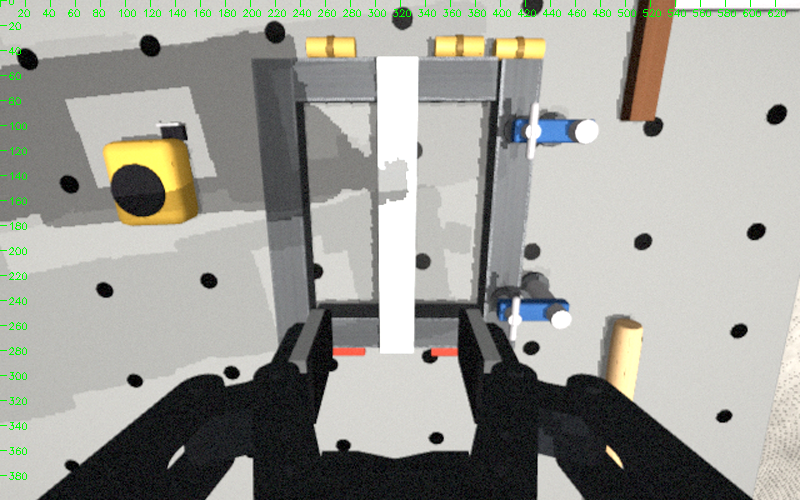

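L shows the closed frame with the strap across both stiles (x 376–417, y 57–353), its ends flush with the stile faces. Numeric check of the layout and bystanders, then hand in.

```bash
python3 - <<'E'
from h import *
from workcell import vision,get_obs,hand_in
c,s=np.cos(RY),np.sin(RY);inv=lambda p:(np.array([[c,s],[-s,c]])@(p-RC))
def rep(f,n,z,pts):
    r=pickle.load(open(f,"rb"));print(n,[inv(plane(r,np.array(q)/1.25,z)[:2]).round(4).tolist() for q in pts])
S=[(376,57),(417,56),(414,352),(379,353)];r=pickle.load(open("d9.pkl","rb"))
q=[inv(plane(r,np.array(p)/1.25,.038)[:2]) for p in S];m=np.mean(q,0);a=(q[0]+q[1]-q[2]-q[3])/2
print("strap centre",m.round(4),"len",np.linalg.norm(a).round(4),"yaw err deg",np.degrees(np.arctan2(-a[0],a[1])).round(2))
rep("d8.pkl","top rail corners",.03,[(369,35),(424,35),(418,415),(376,416)])
rep("d8.pkl","hinge stile ends/outer",.03,[(425,33),(716,36)])
t0=pickle.load(open("d0.pkl","rb"))["top"]["frame"];t=vision.read_camera("top")["frame"]
for n,(u0,u1,v0,v1) in dict(square=(245,295,75,142),hammer=(345,455,110,155),tape=(280,312,258,290)).items():
    d=cv2.absdiff(t0[v0:v1,u0:u1],t[v0:v1,u0:u1]).max(2);print(n,"diff mean",d.mean().round(1),"frac>60",(d>60).mean().round(3))
def yc(f): h=cv2.inRange(cv2.cvtColor(f,cv2.COLOR_RGB2HSV),(22,150,60),(32,255,255));h[:255]=0;h[:,:275]=0;h[295:]=0;h[:,320:]=0;return np.argwhere(h).mean(0).round(1),(h>0).sum()
print("tape px",yc(t0),yc(t),get_obs()["time_s"])
E
```

```text
strap centre [-0.0921  0.0005] len 0.2385 yaw err deg 0.08
top rail corners [[-0.1979, 0.1194], [-0.1693, 0.1194], [-0.1684, -0.118], [-0.1975, -0.1189]]
hinge stile ends/outer [[-0.1688, 0.1203], [-0.0177, 0.1189]]
square diff mean 14.0 frac>60 0.087
hammer diff mean 3.5 frac>60 0.0
tape diff mean 74.5 frac>60 0.562
tape px (array([271.9, 295.4]), np.int64(264)) (array([nan, nan]), np.int64(0)) 70.8083<stdin>:14: RuntimeWarning: Mean of empty slice.
  ret = um.true_divide(
```

All joints are within about 2 mm and the strap is midway. The arm hides the tape in the top view, so check it in L against the first picture, then hand in.

```bash
python3 - <<'E'
from h import *
from workcell import hand_in,get_obs
def yc(r,z):
    m=cv2.inRange(cv2.cvtColor(r["frame"],cv2.COLOR_RGB2HSV),(20,120,60),(32,255,255))
    m=cv2.morphologyEx(m,cv2.MORPH_CLOSE,np.ones((25,25)));k=max(cv2.findContours(m,0,2)[0],key=cv2.contourArea)
    return plane(r,cv2.minAreaRect(k)[0],z)[:2].round(4)
f0=pickle.load(open("d1.pkl","rb"))["F0"]
a,b=yc(f0,.02),yc(pickle.load(open("d9.pkl","rb")),.02);print("tape before",a,"now",b,"robot",get_obs()["position"].round(3))
if np.linalg.norm(a-b)<.012: hand_in();print("handed in")
E
```

```text
tape before [0.3848 0.0982] now [0.3846 0.0977] robot [0.581 0.05  0.199]
the job is handed in; nothing more can be done
handed in
```

The hatch-door frame is laid out as you asked, and I handed the job in at about 71 s of the 115 s allowed. I placed the hinge stile at the hinge-eye end, the lock stile at the stop-tab end, then the top rail, then the cross strap. All barrels and tabs point outwards.

**Last checks (wrist camera):**

| Check | Result |
|---|---|
| Stiles to bottom rail | gaps about 1–3 mm |
| Top rail to stiles | gap about 0–2 mm |
| Outer faces and rail ends | flush within about 2 mm |
| Strap position | midway within about 1 mm, centred within about 1 mm |
| Strap angle | parallel to the rails within 0.1° |
| Tape measure | unmoved, within 1 mm of its first position |
| Hammer | unmoved in the top view |

**What failed or disagreed:**
- **Tool data:** The fingertips are about 16 mm behind the reported TCP at 30 mm opening, not 17 mm ahead. The first grasp therefore closed on air and moved nothing. I found the true offset by touching down gently on the bare bench (21 N) and used it from then on.
- **Rail position:** My first estimate was about 2–3 mm off and left a 5 mm gap at the hinge stile. I regripped the stile and closed the gap.
- **Heights:** Two-view heights scattered between 17 and 38 mm for 30 mm tubes because the baselines were short. I relied on the measured widths and lengths agreeing instead.
- **Try square:** The final picture comparison differed in about 9 % of its area, probably the arm's shadow or reflection. I did not check that further, but the arm never worked near it.

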